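# Dip the carrier tank with the gauge rod and present it for reading

## Task

Take the dip gauge rod by its yellow grip, pull it out of the spring-clip holster, and push it down the slanted tube of the white tank until its collar stops on the tube's mouth. Then draw it right out and show it for reading: hold the rod level with its tip over the middle of the white tile, about 10 to 20 cm above the tile, clear of tile, tank and holster. Finish while holding it still like that, and leave the two nearby vials and the timer where they stand.

Things in the scene. Friction and masses are not known exactly. Their poses are not given: they have to be found in the camera images.
- rod_grip (a point): centre of the yellow flat grip of the loose dip gauge rod. The rod is straight, 164 mm long, 80 g. z axis: along the rod, tip to grip. Grip block 36 (own x) x 12 (own y, the way to pinch it) x 38 mm (own z). Own y starts level, so that the parked, 45-degree rod can be pinched from straight above. Grip centre 145 mm from the tip; 12 mm thick neck between grip and collar
- rod_tip (a point): tip of the same rod, at its very end; same axes as rod_grip. The rod is a 10 mm thick steel bar with dark and red bands, its last 10 mm tapered to 4 mm
- rod_collar (a point): centre of the underside of the rod's dark collar (26 mm diameter, 15 mm long, tapered towards the grip), 85 mm from the tip, 60 mm from the grip's centre; same axes
- dip_tube: steel dip tube of the white tank (tank 90 x 120 x 98 mm, fixed). Origin at the centre of its open mouth, 95 mm above the worktop; z along the tube, out of the mouth: up at 45 degrees towards the robot side; y level. Bore 15 mm, outer diameter 30 mm, 100 mm deep: the collar stops on the mouth, the tip reaches no bottom. The tank lies 25 to 115 mm behind the mouth (level)
- sleeve: orange sleeve of the fixed holster in which the rod is parked, collar on its mouth. Origin at the mouth's centre, 95 mm above the worktop; z out of the mouth, up at 45 degrees towards the robot side. Bore 13 mm, 60 mm long. Two brass spring plungers hold the collar: a straight pull along z takes some 5 to 10 N over the first 5 mm, then drags lightly. Their cheeks reach 32 mm to either side and 20 mm past the mouth
- tank: the white tank with the blue cap that carries the dip tube; origin on the worktop right under the tube's mouth, x away from the mouth towards the tank; its blue cap tops out at 110 mm
- holster: the holster stand that carries the orange sleeve, base plate 120 x 84 x 10 mm; origin on the worktop right under the sleeve's mouth, x in the direction in which the parked rod's tip points
- tile: white square reading tile, fixed on the worktop, 130 x 130 x 6 mm; origin at the centre of its underside
- vial_a_mid (a point): bystander: glass vial with white cap, 57 mm high, middle
- vial_b_mid (a point): bystander: glass vial with black cap, 57 mm high, middle
- timer_mid (a point): bystander: white bench timer, 38 x 62 x 58 mm, middle
Things that resemble listed ones, but are neither listed nor needed, are in the scene too. There is more than one size of the tank; the one meant has the size given above.

How it is judged (in metres and radians):
On the way, in this order (a step that is already met when the one before it is completed fails the run):
1. the rod is drawn right out of the holster's sleeve (z of rod_tip in the frame of sleeve above 0.005 m and contact force between the fingers and rod above 1 N), for 0.1 s.
2. the rod stands in the tank's tube with its collar stopped on the mouth (z of rod_collar in the frame of dip_tube between -0.004 and 0.004 m and x of rod_collar in the frame of dip_tube between -0.006 and 0.006 m and y of rod_collar in the frame of dip_tube between -0.006 and 0.006 m and angle between the z axis of rod_tip and the z axis of dip_tube, either way round below 0.12 rad), for 0.2 s.
3. the rod is drawn right out of the tube (z of rod_tip in the frame of dip_tube above 0.005 m and contact force between the fingers and rod above 1 N), for 0.1 s.
At the end, for the whole second after the job is handed in: the fingers hold the rod still and level (within 10 degrees), its tip within 50 mm (level distance) of the tile's centre and 70 to 240 mm above the worktop; the rod touches neither tile, tank nor holster, and the bystanders are where they were (angle between rod_tip's own z axis and vertical between 1.396 and 1.746 rad and horizontal distance between rod_tip and tile below 0.05 m and z of rod_tip in the frame of tile between 0.07 and 0.24 m and contact force between the fingers and rod above 1 N and contact force between rod and tile below 0.3 N and contact force between rod and tank below 0.3 N and contact force between rod and holster below 0.3 N and linear speed of rod below 0.03 m/s and angular speed of rod below 0.2 rad/s); the arm keeps its last pose, push and grip.
It fails at once if a bystander (vial or timer) is pushed more than 25 mm or knocked over (distance of any of vial_a_mid, vial_b_mid, timer_mid from where it was at the start of the episode above 0.025 m).
It also fails if it takes over 50 s, if anything falls off the work surface, if the arm or the gripper's body presses on something with over 40 N, if the wrist force passes 120 N, or if a joint passes its speed limit or range.

## Robot

A 6-joint arm with a two-finger parallel gripper is mounted at the origin on a cart in front of the work surface, level with it; the furniture and walls round the work are solid. World frame = base frame: x ahead of the robot, y to its left, z up, the work surface at z = 0. Lengths are in m, angles in degrees, forces in N, time in s.
With the tool pointing down it reaches from about 0.375 to 0.975 m from the base axis. Payload 3.8 kg.
Tool frame: the origin (TCP) lies at the very end of the fingers, on their centre line; the grasp point (between the pads) lies 19 mm behind it (r.hold_point_z is the distance from the TCP to the grasp point, in m); z points along the fingers, y is the line along which they close (so a half turn about z gives the same grasp; the last joint's range is limited). The gripper opens to 88 mm and grips with 3 to 60 N. Pads are 18 mm wide; open, the fingers measure 123 mm over their backs; the gripper's body (75 mm by 187 mm) begins 45 mm behind the grasp point.
Start: joints at [73.975, 15.12, 91.902, -0, 72.978, -2.114], TCP at [0.162, 0.655, 0.239] pointing down, gripper open.
Joint ranges: [-150.88, 150.88], [-54.13, 125.18], [17.81, 147.31], [-75.09, 255.09], [0, 152.58], [-146.25, 146.25]. Speed limits (degrees/s): [147.25, 147.25, 180, 180, 180, 180].

## Interface

Orientations are given as a 3x3 rotation matrix whose columns are the frame's x, y, z axes.
In Python, from bench import telemetry, vision, r gives the robot as it stands.
- The arm moves only by the shell command python3 -m crank 'ROWS' [OPENING]. ROWS is JSON, a list of rows, each an object with "slide": the shift along the tool's x, y, z in m, a list of three; "turn": the turn about the tool's z in rad. In form: [{"slide": [x, y, z], "turn": turn}, ...]. A call has 1 to 12 rows; each row is the pose to reach, as a shift and turn from the pose commanded when the call began, along the tool's axes at that moment; what a row does not reach only later rows make up. A row lasts 1/10 s, in which the tool goes at most 50 mm and 8.59 degrees, less where a joint would pass 70% of its speed; a pose out of reach is approached as far as the arm can. A call with a gripper value outside its range is refused whole. OPENING is the finger opening in m, from 0 to 0.0881, set as the call begins (- or left out, the last holds). The fingers move at their own pace and stop on an object; the grip force is fixed at half the most. Time passes only in rows, so rows that repeat a pose let the fingers close. It gives the time, the measured TCP pose, the force, the opening and the grip force at its end, in the units of the state.
- telemetry.get_obs(): the state, without advancing time (a new reading comes with each control period).
- vision.snapshot(name): name is "scene" or "side" or "wrist"; returns the picture (400x640x3 uint8, blue, green, red); there is no depth.
- vision.camera_model(name): a dict with "fx", "fy", "cx", "cy" (pixels), "xyz" and "rotation" of the camera in the world; the wrist camera has in their place "mount" (4x4, takes a point from camera to tool coordinates, whose origin is the TCP and whose axes are the flange's). Camera axes: x right, y up, looking along -z (the intrinsics and any distortion apply to the point x, -y, -z); pixel columns grow to the right and rows downward; lengths in m; the calibration is good to about 2 mm. A picture is of the moment at which its call begins: read the wrist's pose just before it. camera_model takes no time and is no camera call.
- r.finish_job(): hands the job in; it is judged then, once.
Trained networks look in the newest picture that a camera, given by its name, has taken for a name from the list of things; names that differ only in an ending like _2 or _b are one class to them, and where a whole thing is asked for, a point or a joint stands for the part that bears it (a point fixed in the world has none). Each returns a list of dicts, best first, with "p" (0 to 1); they miss things now and then, are a little off and sometimes report something else, mostly with a low value. They report only what shows in the picture. A call takes as long as a camera call. They do not tell look-alikes from the thing itself.
- vision.search_frame(thing, camera): "point" ([row, column] in pixels, amid what is visible of it).
The state is a dict: "time_s": time; "joints": joint angles; "dq": joint speeds; "joint_torque": joint torques, N m; "tool_pos": TCP position; "tcp_rot": TCP orientation; "contact_force": force on the tool from outside, world axes, zero at the start; "ft_torque": the same for the moment, N m; "opening": opening from 0.0 (shut) to 1.0 (fully open); "grip_force": force on a finger pad.
Only numpy, scipy, OpenCV 4.12 (cv2) and the standard library are available. Lean on these libraries where they do the work, as an engineer would, in place of code of your own. Each camera call takes 0.05 s, during which the arm holds its last target. There are 200 camera calls.

## Working session

There is one attempt and no reset: what is moved stays moved. The work goes in short steps, Python scripts to look and compute and a shell command to move; the robot and the scene stay as the last step left them, time stands still between calls to the robot, and variables do not carry over. Pictures are saved under pics/ and viewed, at most 10 in all, crops included, and the job is handed in when it is done.

```bash
mkdir -p pics; ls
python3 - <<'E'
from bench import telemetry, vision, r
import cv2,numpy as np
print(telemetry.get_obs())
for c in ["scene","side","wrist"]:
    im=vision.snapshot(c); cv2.imwrite(f"pics/{c}0.png",im)
    m=vision.camera_model(c); print(c,{k:np.round(v,4).tolist() if not isinstance(v,str) else v for k,v in m.items()})
    for t in ["rod_grip","rod_tip","rod_collar","dip_tube","sleeve","tank","holster","tile","vial_a_mid","timer_mid"]:
        print(t,[(np.round(d["point"]).tolist(),round(d["p"],2)) for d in vision.search_frame(t,c)][:4])
print(telemetry.get_obs()["time_s"])
E
```

```text
pics
{'time_s': 0.0, 'joints': array([ 7.39740255e+01,  1.51693760e+01,  9.19792756e+01, -1.54610001e-03,
        7.29769437e+01, -2.11484987e+00]), 'dq': array([ 0.17654285, -0.01855558, -0.12402178, -0.03312841, -0.02735296,
       -0.06466408]), 'joint_torque': array([-2.21689159e-03, -5.02108634e+01, -3.56869304e+01,  7.24778348e-02,
        2.93525204e-02, -1.42675640e-04]), 'tool_pos': array([0.16210704, 0.65453036, 0.23740409]), 'tcp_rot': array([[-9.70671710e-01,  2.40408183e-01, -5.80366371e-04],
       [ 2.40408877e-01,  9.70669410e-01, -2.11398224e-03],
       [ 5.51252530e-05, -2.19150799e-03, -9.99997597e-01]]), 'contact_force': array([ 0.44745207, -0.24431916,  0.60638612]), 'ft_torque': array([ 0.01961085, -0.04143113,  0.04915811]), 'grip_force': 0.0, 'opening': 0.9978027735314015}
scene {'fx': 492.2734, 'fy': 492.2734, 'cx': 323.5196, 'cy': 199.4827, 'xyz': [-0.4544, -0.8267, 0.8949], 'rotation': [[0.6792, 0.3654, -0.6365], [-0.7337, 0.3566, -0.5783], [0.0156, 0.8599, 0.5103]]}
rod_grip [([240.0, 396.0], 0.69), ([187.0, 304.0], 0.23)]
rod_tip [([239.0, 397.0], 0.51)]
[... 633 characters left out ...]
ar [([249.0, 310.0], 0.67)]
dip_tube []
sleeve [([264.0, 322.0], 0.53), ([174.0, 338.0], 0.45), ([249.0, 310.0], 0.19)]
tank [([126.0, 295.0], 0.72), ([172.0, 337.0], 0.71)]
holster [([272.0, 326.0], 0.87)]
tile [([223.0, 337.0], 0.82), ([312.0, 325.0], 0.52)]
vial_a_mid [([252.0, 312.0], 0.56)]
timer_mid [([172.0, 335.0], 0.61), ([196.0, 360.0], 0.52)]
wrist {'fx': 313.7484, 'fy': 313.7484, 'cx': 316.4082, 'cy': 198.6833, 'mount': [[0.0001, 0.9646, 0.2637, 0.0679], [1.0, -0.0001, -0.0001, 0.0004], [-0.0, 0.2637, -0.9646, -0.1462], [0.0, 0.0, 0.0, 1.0]]}
rod_grip []
rod_tip []
rod_collar []
dip_tube []
sleeve []
tank [([350.0, 300.0], 0.93)]
holster []
tile []
vial_a_mid []
timer_mid []
1.65
```

Run:
```python
import cv2
a=cv2.imread("pics/scene0.png")[130:330,150:490]; b=cv2.imread("pics/side0.png")[90:340,210:480]
cv2.imwrite("pics/a1.png",cv2.resize(a,(800,471),interpolation=cv2.INTER_CUBIC))
cv2.imwrite("pics/b1.png",cv2.resize(b,(648,600),interpolation=cv2.INTER_CUBIC))
```

```text
(no output)
```

View pics/a1.png

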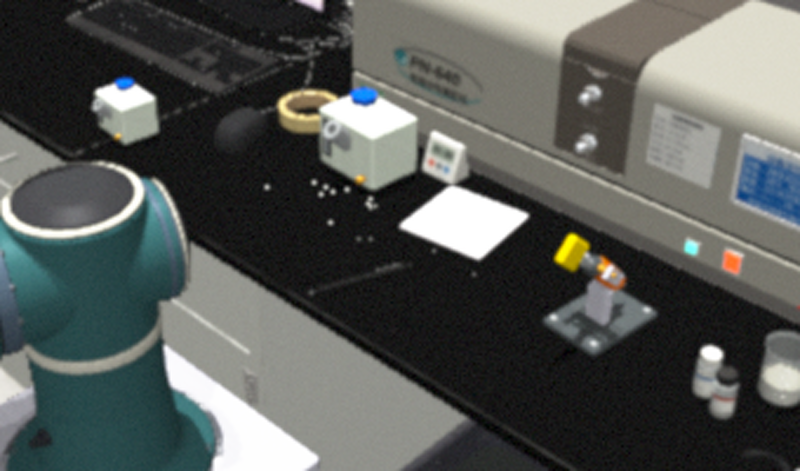

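View pics/b1.png

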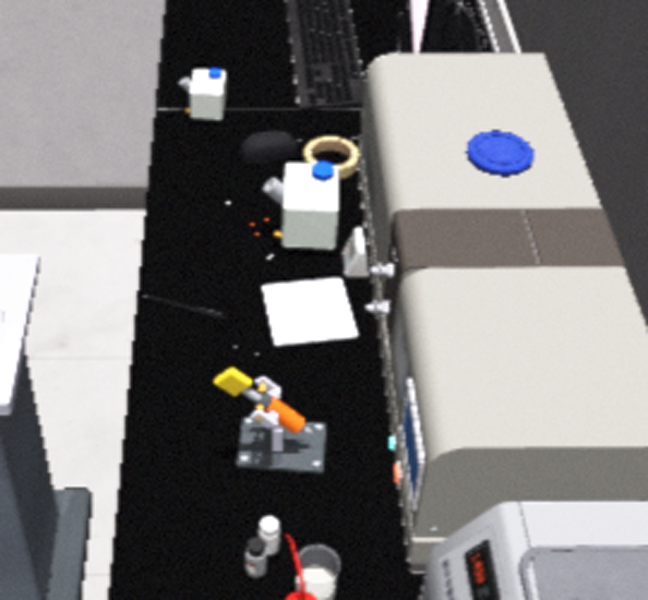

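The scene view shows the holster with the yellow grip at full-image px (row 237, col 393). There are two white tanks with blue caps: the larger at about (187, 304) next to the timer, and a smaller-looking one at (179, 201). The tile is at (224, 347), and the vials are at (286, 455). A grey patch and a beaker are distractors.

```bash
cat > h.py <<'E'
import numpy as np, cv2
from bench import telemetry, vision, r
def ray(c,row,col,obs=None):
    m=vision.camera_model(c)
    d=np.array([(col-m["cx"])/m["fx"],-(row-m["cy"])/m["fy"],-1.])
    if "mount" in m:
        M=np.array(m["mount"]); R=np.array(obs["tcp_rot"]); p=np.array(obs["tool_pos"])
        return p+R@M[:3,3], R@M[:3,:3]@d
    return np.array(m["xyz"]),np.array(m["rotation"])@d
def tri(*rays):
    A=np.zeros((3,3));b=np.zeros(3)
    for o,d in rays:
        d=d/np.linalg.norm(d);P=np.eye(3)-np.outer(d,d);A+=P;b+=P@o
    X=np.linalg.solve(A,b)
    return X, max(np.linalg.norm(np.cross(X-o,d/np.linalg.norm(d))) for o,d in rays)
def plane(o,d,z): return o+d*(z-o[2])/d[2]
def proj(c,X,obs=None):
    m=vision.camera_model(c)
    if "mount" in m:
        M=np.array(m["mount"]);R=np.array(obs["tcp_rot"])@M[:3,:3];o=np.array(obs["tool_pos"])+np.array(obs["tcp_rot"])@M[:3,3]
    else: R=np.array(m["rotation"]);o=np.array(m["xyz"])
    q=R.T@(np.array(X)-o)
    return np.array([m["cy"]-m["fy"]*q[1]/-q[2], m["cx"]+m["fx"]*q[0]/-q[2]])
E
python3 - <<'E'
from h import *
S=lambda x,y:ray("scene",130+y/2.353,150+x/2.353)
D=lambda x,y:ray("side",90+y/2.4,210+x/2.4)
P={"grip":((572,252),(233,381)),"sleeve end":((613,275),(293,418)),"tile":((465,222),(310,311)),
"bigcap":((364,96),(323,171)),"bigtube":((330,128),(271,187)),"smallcap":((125,83),(216,73)),"smalltube":((101,105),(186,85)),
"vialw":((711,352),(268,522)),"vialb":((728,376),(256,547)),"timer":((446,155),(356,250)),
"bigFR":((374,187),(283,245)),"bigtopR":((417,127),(337,192)),"bigtopF":((372,148),(287,190)),"smallbotR":((124,142),(192,117))}
for k,(a,b) in P.items():
    X,e=tri(S(*a),D(*b)); print(k,X.round(3),round(e,4))
E
```

```text
grip [ 0.48  -0.233  0.134] 0.0006
sleeve end [ 0.562 -0.241  0.064] 0.0017
tile [ 0.601  0.024 -0.001] 0.0009
bigcap [0.63  0.25  0.104] 0.0001
bigtube [0.542 0.229 0.09 ] 0.0028
smallcap [0.445 0.592 0.071] 0.0002
smalltube [0.387 0.573 0.059] 0.0023
vialw [ 0.525 -0.4    0.057] 0.0008
vialb [ 0.509 -0.431  0.05 ] 0.0006
timer [0.681 0.131 0.031] 0.0014
bigFR [0.562 0.164 0.013] 0.0007
bigtopR [0.649 0.174 0.094] 0.0208
bigtopF [0.568 0.186 0.088] 0.0212
smallbotR [0.398 0.541 0.004] 0.0003
```

View pics/wrist0.png

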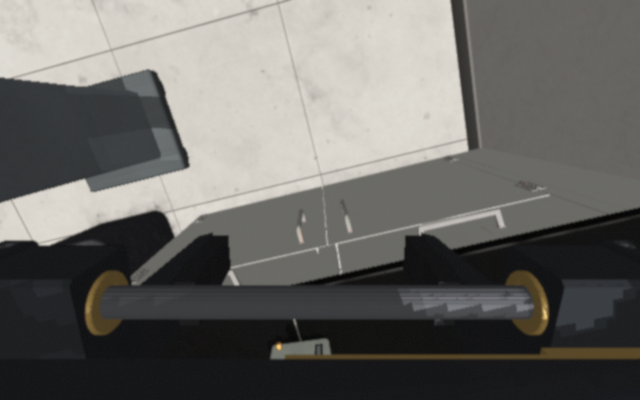

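The larger tank's cap triangulates to z of about 0.104 m, so it is the one with a 110 mm cap. Its tube is near (0.54, 0.23). The small tank's cap is at 0.07 m, which makes it the look-alike. The wrist picture shows only the small tank at the bottom edge (350, 300). The tool always points down, so the rod will have to be levelled by pivoting it in the pads against something, and the tank top looks suitable. First I'll go look at the holster.

```bash
cat >> h.py <<'E'
def go(p,yaw=None):
    "slide/turn to world point p, tool-y heading yaw (deg)"
    o=telemetry.get_obs();R=np.array(o["tcp_rot"]);s=R.T@(np.array(p)-o["tool_pos"])
    cur=np.degrees(np.arctan2(R[1,1],R[0,1]))
    t=0 if yaw is None else -np.radians((yaw-cur+180)%360-180)
    print("at",o["tool_pos"].round(4),"yaw",round(cur,2),"slide",s.round(4).tolist(),"turn",round(t,4))
E
python3 -c "
from h import *
go([.45,.3,.28],84)"
```

```text
at [0.1623 0.6552 0.2387] yaw 76.09 slide [-0.3647, -0.2756, -0.0413] turn -0.138
```

```bash
python3 -m crank '[{"slide":[-0.365,-0.275,-0.05],"turn":-0.138},{"slide":[-0.365,-0.275,-0.05],"turn":-0.138},{"slide":[-0.365,-0.275,-0.05],"turn":-0.138},{"slide":[-0.365,-0.275,-0.05],"turn":-0.138},{"slide":[-0.365,-0.275,-0.05],"turn":-0.138},{"slide":[-0.365,-0.275,-0.05],"turn":-0.138},{"slide":[-0.365,-0.275,-0.05],"turn":-0.138},{"slide":[-0.365,-0.275,-0.05],"turn":-0.138},{"slide":[-0.365,-0.275,-0.05],"turn":-0.138},{"slide":[-0.61,-0.767,-0.06],"turn":-0.138},{"slide":[-0.61,-0.767,-0.06],"turn":-0.138},{"slide":[-0.61,-0.767,-0.06],"turn":-0.138}]'; python3 -c "
from h import *
go([.57,-.236,.30],84)"
```

```text
time_s: 2.85
tool_pos: [0.4784, 0.16, 0.2909]
tcp_rot: [[-0.995, 0.104, 0.001], [0.104, 0.995, 0.0], [-0.001, 0.0, -1.0]]
contact_force: [1.0, 0.5, 0.5]
opening: 1.003
grip_force: 0.0
at [0.4784 0.16   0.2909] yaw 84.0 slide [-0.1325, -0.3842, -0.0091] turn 0.0001
```

```bash
python3 -m crank '[{"slide":[-0.11,0.07,-0.01],"turn":0},{"slide":[-0.11,0.07,-0.01],"turn":0},{"slide":[-0.11,0.07,-0.01],"turn":0},{"slide":[-0.11,0.07,-0.01],"turn":0},{"slide":[-0.11,0.07,-0.01],"turn":0}]'
python3 - <<'E'
from h import *
import json
o=telemetry.get_obs(); cv2.imwrite("pics/wt.png",vision.snapshot("wrist"))
json.dump({"tool_pos":o["tool_pos"].tolist(),"tcp_rot":o["tcp_rot"].tolist()},open("wt.json","w"))
go([.57,-.236,.30],84)
E
```

```text
time_s: 3.35
tool_pos: [0.5948, 0.22, 0.2999]
tcp_rot: [[-0.995, 0.104, -0.001], [0.104, 0.995, -0.001], [0.001, -0.001, -1.0]]
contact_force: [0.4, -0.8, 0.3]
opening: 1.0
grip_force: 0.0
at [0.5942 0.2198 0.3002] yaw 84.01 slide [-0.0235, -0.4558, 0.0004] turn 0.0001
```

View pics/wt.png

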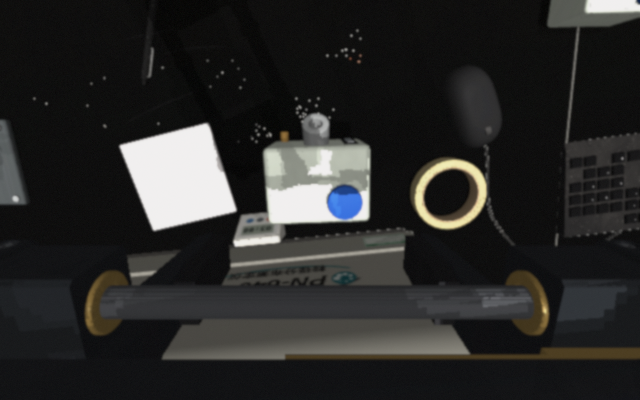

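The wrist view shows the wanted tank with its tube mouth at about (row 123, col 316), blue cap at (202, 345), timer at (228, 260), and tile corners at (145,120), (123,208), (211,237), (231,153). Next I'll look at the holster.

```bash
python3 -m crank '[{"slide":[-0.02,-0.456,0],"turn":0},{"slide":[-0.02,-0.456,0],"turn":0},{"slide":[-0.02,-0.456,0],"turn":0},{"slide":[-0.02,-0.456,0],"turn":0},{"slide":[-0.02,-0.456,0],"turn":0},{"slide":[-0.02,-0.456,0],"turn":0},{"slide":[-0.02,-0.456,0],"turn":0},{"slide":[-0.02,-0.456,0],"turn":0},{"slide":[-0.02,-0.456,0],"turn":0},{"slide":[-0.02,-0.456,0],"turn":0},{"slide":[-0.02,-0.456,0],"turn":0}]'
python3 - <<'E'
from h import *
import json
o=telemetry.get_obs(); im=vision.snapshot("wrist"); cv2.imwrite("pics/wh.png",im)
json.dump({"tool_pos":o["tool_pos"].tolist(),"tcp_rot":o["tcp_rot"].tolist()},open("wh.json","w"))
for t in ["rod_grip","rod_collar","sleeve","holster"]: print(t,[(np.round(d["point"]).tolist(),round(d["p"],2)) for d in vision.search_frame(t,"wrist")][:3])
t=cv2.imread("pics/wt.png")
a=cv2.resize(im[60:240,210:410],None,fx=4,fy=4,interpolation=cv2.INTER_CUBIC)[:600]
b=cv2.resize(t[100:230,250:380],(600,600),interpolation=cv2.INTER_CUBIC)
cv2.imwrite("pics/wh_c.png",a);cv2.imwrite("pics/wt_c.png",b)
w=json.load(open("wt.json"))
for (c,rr) in [(120,145),(208,123),(237,211),(153,231)]: print("tile",plane(*ray("wrist",rr,c,w),.006).round(4))
E
```

```text
time_s: 4.5
tool_pos: [0.5657, -0.2365, 0.3008]
tcp_rot: [[-0.994, 0.108, -0.0], [0.108, 0.994, 0.0], [0.0, 0.0, -1.0]]
contact_force: [0.3, 0.6, 0.2]
opening: 1.003
grip_force: 0.0
rod_grip [([108.0, 310.0], 0.88)]
rod_collar [([110.0, 308.0], 0.73)]
sleeve [([146.0, 308.0], 0.81)]
holster [([152.0, 312.0], 0.62)]
tile [ 0.5413 -0.0486  0.006 ]
tile [0.5247 0.0789 0.006 ]
tile [0.6531 0.0968 0.006 ]
tile [ 0.671  -0.0336  0.006 ]
```

View pics/wh_c.png

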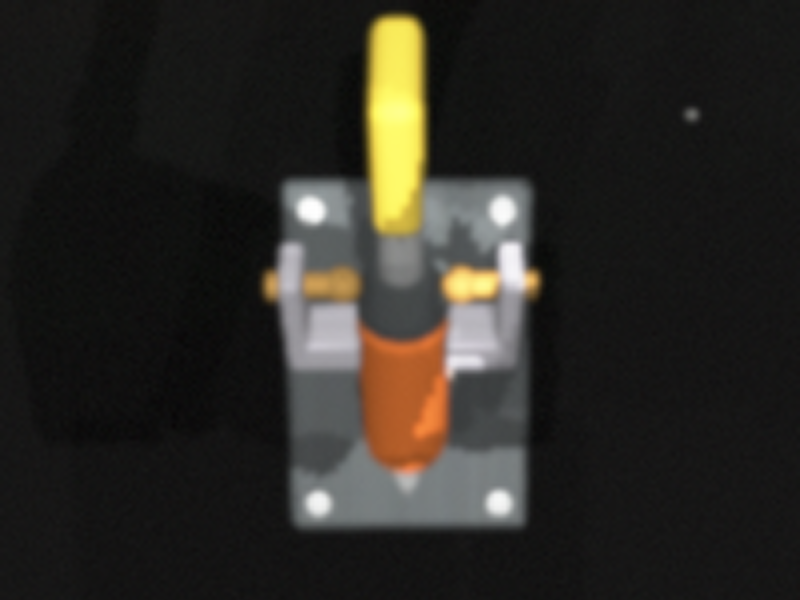

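View pics/wt_c.png

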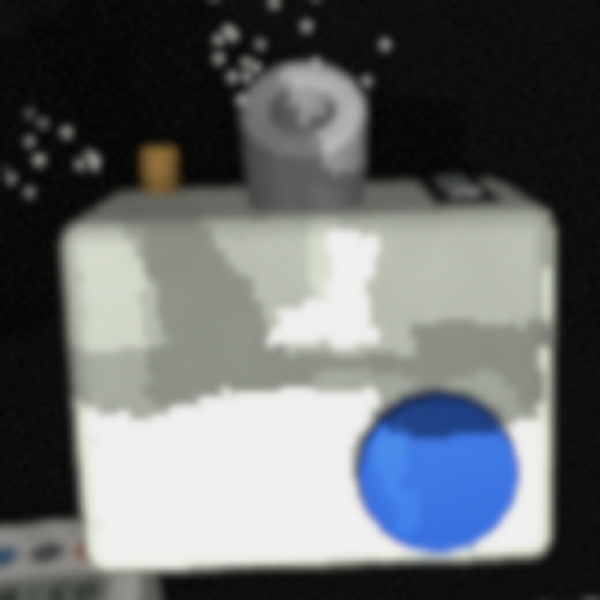

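The holster crop shows the rod parked, with the yellow grip's ridge at crop (397, 105), its ends at rows 15 and 235, and the collar seated on the sleeve. The tank crop shows the tube mouth's bore at crop (303, 107) and the top corners at (65,232), (553,218), (548,555) and (88,570).

Run:
```python
from h import *
import json
from scipy.optimize import least_squares
w=json.load(open("wh.json")); t=json.load(open("wt.json"))
obs=[((397,105),(-42.4-.7,.1374+.0262)),((397,17),(-42.4-25.5,.138)),((399,234),(-42.4+25.5,.1367)),((405,470),(42.4+2,.048))]
# last: sleeve end, roughly; only column used
def f(p):
    x,y,a=p;c,s=np.cos(a),np.sin(a);e=[]
    for i,((u,v),(h,z)) in enumerate(obs):
        q=proj("wrist",[x+c*h/1e3,y+s*h/1e3,z],w)-[60+v/4,210+u/4]
        e+= [q[1]] if i==3 else list(q)
    return e
s=least_squares(f,[.52,-.236,-.1]);print("sleeve xy",s.x.round(4),np.degrees(s.x[2]),s.fun.round(2))
B=[plane(*ray("wrist",60+v/4,210+u/4,w),.011) for u,v in [(311,210),(503,210),(318,503),(498,503)]]
B=np.array(B);d=B[2:].mean(0)-B[:2].mean(0);print("bolts",B.mean(0).round(4),"yaw",np.degrees(np.arctan2(d[1],d[0])),np.degrees(np.arctan2(*(-(B[0]-B[1])[[0,1]]))))
L=lambda u,v,z:plane(*ray("wrist",100+v/4.615,250+u/4.615,t),z)
print("mouth",L(303,107,.095).round(4),L(305,107,.095).round(4))
C=np.array([L(*c,.098) for c in [(65,232),(553,218),(548,555),(88,570)]]);print(C.round(4))
for i,j in [(0,1),(3,2),(0,3),(1,2)]: d=C[j]-C[i];print(np.linalg.norm(d).round(4),np.degrees(np.arctan2(d[1],d[0])).round(2))
x=s.x; g=[x[0]-.0424*np.cos(x[2]),x[1]-.0424*np.sin(x[2])]; print("grip",g)
go(g+[.17],90+np.degrees(x[2])); go(g+[.1374-.019],90+np.degrees(x[2]))
```

```text
sleeve xy [ 0.5202 -0.2375 -0.109 ] -6.243529747946042 [ 1.94 -0.27 -2.68  0.23  0.72 -0.    0.09]
bolts [ 0.547  -0.2402  0.011 ] yaw -6.191917224202837 6.170528425929727
mouth [0.5377 0.2255 0.095 ] [0.5378 0.226  0.095 ]
[[0.5606 0.1659 0.098 ]
 [0.5695 0.2822 0.098 ]
 [0.6542 0.2758 0.098 ]
 [0.646  0.159  0.098 ]]
0.1166 85.65
0.1171 86.0
0.0857 -4.57
0.0849 -4.28
grip [np.float64(0.4780168981518762), np.float64(-0.23286699454416065)]
at [ 0.5671 -0.2337  0.3008] yaw 84.12 slide [0.0888, -0.0083, 0.1308] turn 0.0064
at [ 0.5671 -0.2337  0.3008] yaw 84.12 slide [0.0888, -0.0083, 0.1824] turn 0.0064
```

```bash
python3 -m crank '[{"slide":[0.089,-0.008,0.09],"turn":0.006},{"slide":[0.089,-0.008,0.09],"turn":0.006},{"slide":[0.089,-0.008,0.09],"turn":0.006},{"slide":[0.089,-0.008,0.11],"turn":0.006},{"slide":[0.089,-0.008,0.13],"turn":0.006},{"slide":[0.089,-0.008,0.13],"turn":0.006},{"slide":[0.089,-0.008,0.13],"turn":0.006}]' 0.05
python3 - <<'E'
from h import *
go([.478,-.2329,.1184],83.8)
cv2.imwrite("pics/w3.png",vision.snapshot("wrist"));
E
```

```text
time_s: 5.45
tool_pos: [0.4779, -0.2333, 0.1708]
tcp_rot: [[-0.994, 0.109, -0.0], [0.109, 0.994, 0.0], [0.0, 0.0, -1.0]]
contact_force: [0.0, -0.9, -0.6]
opening: 0.567
grip_force: 0.0
at [ 0.4779 -0.2333  0.1708] yaw 83.74 slide [-0.0001, 0.0004, 0.0524] turn -0.0011
```

```bash
python3 -m crank '[{"slide":[0,0,0.02],"turn":0},{"slide":[0,0,0.04],"turn":0},{"slide":[0,0,0.052],"turn":0},{"slide":[0,0,0.052],"turn":0},{"slide":[0,0,0.052],"turn":0}]' 0.05 && python3 -m crank '[{"slide":[0,0,0],"turn":0},{"slide":[0,0,0],"turn":0},{"slide":[0,0,0],"turn":0},{"slide":[0,0,0],"turn":0},{"slide":[0,0,0],"turn":0},{"slide":[0,0,0],"turn":0}]' 0.0
```

```text
time_s: 6.0
tool_pos: [0.4783, -0.2344, 0.1194]
tcp_rot: [[-0.994, 0.11, 0.001], [0.11, 0.994, -0.0], [-0.001, -0.0, -1.0]]
contact_force: [0.7, 0.5, 0.5]
opening: 0.569
grip_force: 0.0
time_s: 6.6
tool_pos: [0.4777, -0.2342, 0.1188]
tcp_rot: [[-0.994, 0.111, 0.0], [0.111, 0.994, 0.0], [-0.0, 0.0, -1.0]]
contact_force: [0.6, 0.1, 0.5]
opening: 0.132
grip_force: 30.0
```

```bash
python3 -m crank '[{"slide":[0.002,0,-0.002],"turn":0},{"slide":[0.004,0,-0.004],"turn":0},{"slide":[0.007,0,-0.007],"turn":0},{"slide":[0.012,0,-0.012],"turn":0},{"slide":[0.022,0,-0.022],"turn":0},{"slide":[0.034,0,-0.034],"turn":0},{"slide":[0.046,0,-0.046],"turn":0},{"slide":[0.058,0,-0.058],"turn":0},{"slide":[0.07,0,-0.07],"turn":0},{"slide":[0.082,0,-0.082],"turn":0},{"slide":[0.082,0,-0.082],"turn":0},{"slide":[0.082,0,-0.082],"turn":0}]'
python3 - <<'E'
from h import *
import json
o=telemetry.get_obs();json.dump({"tool_pos":o["tool_pos"].tolist(),"tcp_rot":o["tcp_rot"].tolist()},open("wr.json","w"))
a=vision.snapshot("wrist");b=vision.snapshot("side");s=vision.snapshot("scene")
for n,i in zip(("wrist","side","scene"),(a,b,s)): cv2.imwrite(f"pics/r_{n}.png",i)
R=o["tcp_rot"];g=o["tool_pos"]-.019*R[:,2]; z=(R[:,0]-R[:,2])*.7071
tip=g-.145*z; print("g",g,"tip",tip)
def crop(im,c):
    p=(proj(c,g)+proj(c,tip))/2; y,x=p.astype(int); print(c,"crop origin",y-40,x-40); k=im[y-40:y+40,x-40:x+40]
    k=cv2.resize(k,(400,400),interpolation=cv2.INTER_CUBIC)
    for X in (g,tip,g-.06*z): q=(proj(c,X)-[y-40,x-40])*5; cv2.circle(k,(int(q[1]),int(q[0])),3,(0,255,0),1)
    return k
cv2.imwrite("pics/r_both.png",np.hstack([crop(b,"side"),crop(s,"scene")]))
E
```

```text
time_s: 7.8
tool_pos: [0.396, -0.2253, 0.2013]
tcp_rot: [[-0.994, 0.111, 0.001], [0.111, 0.994, -0.001], [-0.001, -0.001, -1.0]]
contact_force: [0.5, -0.9, -0.1]
opening: 0.134
grip_force: 30.0
g [ 0.39596407 -0.22528445  0.22032214] tip [ 0.4979983  -0.23676839  0.11794181]
side crop origin 201 256
scene crop origin 190 345
```

View pics/r_both.png

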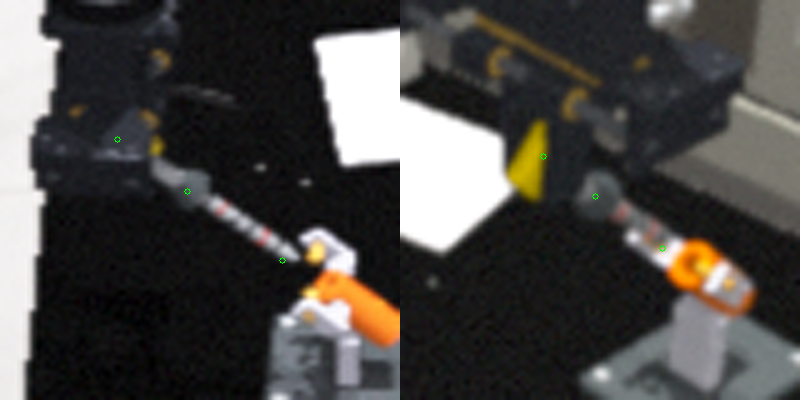

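The rod is out of the sleeve and in the fingers. The tip is near side crop (298, 262), 5–9 mm further along the rod axis than predicted, so it has slipped slightly. I'll hover before the tube mouth and measure the rod relative to the mouth there.

```bash
python3 -c "
from h import *
go([.414,.235,.200],85.6)"; python3 -m crank '[{"slide":[0.0,0,-0.05],"turn":0},{"slide":[0.0,0.05,-0.05],"turn":0},{"slide":[-0.01,0.1,-0.05],"turn":-0.01},{"slide":[-0.02,0.15,-0.05],"turn":-0.02},{"slide":[-0.04,0.2,-0.05],"turn":-0.035},{"slide":[-0.04,0.25,-0.05],"turn":-0.035},{"slide":[-0.04,0.3,-0.05],"turn":-0.035},{"slide":[0.0,0.35,-0.05],"turn":-0.035},{"slide":[0.01,0.4,-0.05],"turn":-0.035},{"slide":[0.03,0.459,-0.02],"turn":-0.035},{"slide":[0.03,0.459,0],"turn":-0.035},{"slide":[0.03,0.459,0],"turn":-0.035}]';python3 -c "
from h import *
go([.414,.235,.200],85.6)"
```

```text
at [ 0.396  -0.225   0.2001] yaw 83.66 slide [0.033, 0.4591, 0.0003] turn -0.0339
time_s: 9.15
tool_pos: [0.4131, 0.2366, 0.1955]
tcp_rot: [[-0.997, 0.071, -0.009], [0.071, 0.998, -0.003], [0.008, -0.003, -1.0]]
contact_force: [0.2, -1.2, -0.8]
opening: 0.132
grip_force: 30.0
at [0.4131 0.2366 0.1955] yaw 85.96 slide [-0.001, -0.0016, -0.0045] turn 0.0062
```

Run:
```python
from h import *
import json,pickle
vision.snapshot("wrist")
o=telemetry.get_obs();P=[]
R=o["tcp_rot"];g=o["tool_pos"]-.019*R[:,2]; z=(R[:,0]-R[:,2])*.7071; z/=np.linalg.norm(z)
tip=g-.145*z; m=np.array([.5378,.2258,.095]);print("g",g.round(4),"tip",tip.round(4),"yaw")
for c in ("side","scene"):
    im=vision.snapshot(c);cv2.imwrite(f"pics/t_{c}.png",im)
    y,x=((proj(c,g)+proj(c,m))/2).astype(int);print(c,"origin",y-40,x-40)
    k=cv2.resize(im[y-40:y+40,x-40:x+40],(400,400),interpolation=cv2.INTER_CUBIC)
    for X,col in ((g,(0,255,0)),(tip,(0,255,0)),(g-.06*z,(0,255,0)),(m,(0,0,255))): q=(proj(c,X)-[y-40,x-40])*5; cv2.circle(k,(int(q[1]),int(q[0])),3,col,1)
    P.append(k)
cv2.imwrite("pics/t_both.png",np.hstack(P)); go([.414,.235,.200],85.6)
```

```text
g [0.4147 0.2353 0.2163] tip [0.5163 0.2277 0.1132] yaw
side origin 113 266
scene origin 133 234
at [0.4171 0.2343 0.2002] yaw 85.72 slide [0.0032, 0.0005, 0.0002] turn 0.0021
```

View pics/t_both.png

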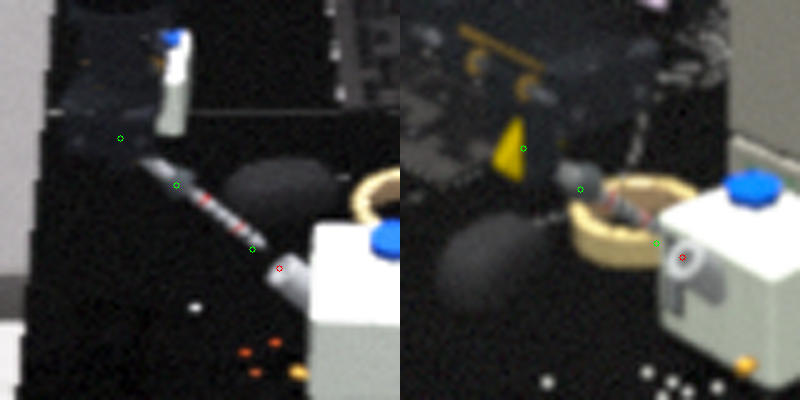

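The tip is at side crop (264, 247) and about (655, 225) in the scene crop. The mouth dot sits on the tube opening in both views. The rod appears slipped and a few degrees shallower than predicted, so I'll fit its 3D line from settled, background-subtracted pictures.

```bash
cat > rod.py <<'E'
from h import *
def rodfit(tag):
    vision.snapshot("wrist");o=telemetry.get_obs();R=o["tcp_rot"];g=o["tool_pos"]-.019*R[:,2]
    z=(R[:,0]-R[:,2]);z/=np.linalg.norm(z);N=[];ims={};L={}
    for c in ("side","scene"):
        im=vision.snapshot(c);ims[c]=im;cv2.imwrite(f"pics/{tag}_{c}.png",im)
        d=cv2.absdiff(im,cv2.imread(f"pics/{c}0.png")).max(2).astype(float)
        a,b=proj(c,g-.080*z),proj(c,g-.150*z); u=(b-a)/np.linalg.norm(b-a);n=np.array([-u[1],u[0]])
        yy,xx=np.mgrid[:400,:640];q=np.dstack([yy,xx])-a;s=q@u;t=q@n
        pts=[]
        for k in np.arange(0,np.linalg.norm(b-a),1.):
            w=np.where((abs(s-k)<.7)&(abs(t)<6)&(d>25),d,0)
            if w.sum()>60: pts.append((k,(w*t).sum()/w.sum(),w.sum()))
        p=np.array(pts);f=np.polyfit(p[:,0],p[:,1],1,w=p[:,2]**.5)
        res=p[:,1]-np.polyval(f,p[:,0]);ok=abs(res)<1;f=np.polyfit(p[ok,0],p[ok,1],1,w=p[ok,2]**.5)
        print(c,"offset px at collar/tip",np.polyval(f,[0,p[-1,0]]).round(2),"n",len(p),"last",p[-1,0],"exp",np.linalg.norm(b-a).round(1),"rms",res.std().round(2))
        A,B=[a+u*k+n*np.polyval(f,k) for k in (0,30)]
        o1,r1=ray(c,*A);_,r2=ray(c,*B);nn=np.cross(r1,r2);nn/=np.linalg.norm(nn);N.append((nn,nn@o1));L[c]=(a,u,n,f,d,s,t)
    dr=np.cross(N[0][0],N[1][0]);dr/=np.linalg.norm(dr);dr*=np.sign(dr@z)
    X0=np.linalg.lstsq(np.vstack([N[0][0],N[1][0],dr]),np.array([N[0][1],N[1][1],dr@g]),rcond=None)[0]
    print("grip",g.round(4),"line pt there",X0.round(4),"dir",dr.round(3),"elev",np.degrees(np.arcsin(dr[2])).round(1),"yaw",np.degrees(np.arctan2(-dr[1],-dr[0])).round(1),"tool yaw",np.degrees(np.arctan2(R[1,1],R[0,1])).round(1)-90)
    return g,X0,dr,ims
E
python3 - <<'E'
from rod import *
g,X,d,ims=rodfit("u")
P=[]
for c in ("side","scene"):
    for k in (.137,.145,.153): print(c,k,proj(c,X-k*d).round(1))
    y,x=proj(c,X-.12*d).astype(int)
    q=cv2.resize(ims[c][y-20:y+20,x-20:x+20],(400,400),interpolation=cv2.INTER_CUBIC)
    for k in (.06,.085,.1,.145,.16): e=(proj(c,X-k*d)-[y-20,x-20]+.5)*10;cv2.circle(q,(int(e[1]),int(e[0])),2,(0,255,0),1)
    P.append(q)
cv2.imwrite("pics/u_both.png",np.hstack(P))
E
```

```text
side offset px at collar/tip [1.36 2.03] n 17 last 16.0 exp 16.3 rms 0.1
scene offset px at collar/tip [2.04 1.76] n 11 last 12.0 exp 15.1 rms 0.29
grip [0.4177 0.234  0.22  ] line pt there [0.4226 0.2265 0.2244] dir [-0.705 -0.031  0.708] elev 45.1 yaw 2.5 tool yaw -4.400000000000006
side 0.137 [159.7 317.2]
side 0.145 [160.7 318.7]
side 0.153 [161.8 320.1]
scene 0.137 [177.4 285.1]
scene 0.145 [178.3 286.4]
scene 0.153 [179.2 287.6]
```

View pics/u_both.png

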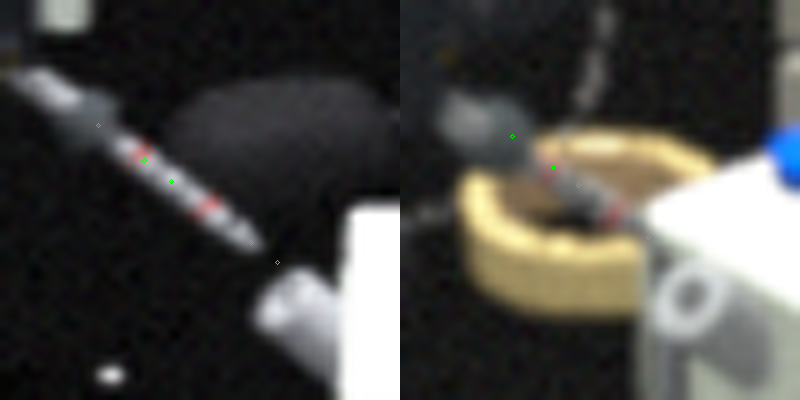

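The tip is at side crop (258, 248) and about (652, 236) in the scene crop. The tube-mouth centre is at side (283, 293) and scene (692, 292). Extended, the rod line passes about 7 mm above the mouth in both views. I'll compute the correction in those same two cameras.

Run:
```python
from h import *
o=telemetry.get_obs();R=o["tcp_rot"];g=o["tool_pos"]-.019*R[:,2]
X=np.array([.4226,.2265,.2244]);d=np.array([-.705,-.031,.708])
org={c:(proj(c,X-.12*d).astype(int)-20) for c in("side","scene")}
px=lambda c,u,v:(org[c][0]+v/10-.5,org[c][1]+u/10-.5)
T=lambda a,b:tri(ray("side",*px("side",*a)),ray("scene",*px("scene",*b)))
m,e=T((283,293),(692,292));print("mouth",m.round(4),e)
for n,a,b in (("tip",(258,248),(652,236)),("band2",(208,207),(612,211)),("band1",(139,154),(545,165)),("collar",(95,118),(512,132))):
    p,e=T(a,b);w=p-m;print(n,p.round(4),round(e,4),"rel tool",(R.T@w).round(4),"from grip in tool",(R.T@(p-g)).round(4))
```

```text
mouth [0.5323 0.0611 0.1954] 0.030954094579711544
tip [0.5236 0.0687 0.2129] 0.0287 rel tool [ 0.0093  0.0069 -0.0175] from grip in tool [-0.1178 -0.1564  0.0078]
band2 [0.5057 0.0696 0.2292] 0.0299 rel tool [ 0.0271  0.0064 -0.0338] from grip in tool [-0.0999 -0.1569 -0.0085]
band1 [0.4817 0.0738 0.251 ] 0.0288 rel tool [ 0.0514  0.0088 -0.0556] from grip in tool [-0.0756 -0.1545 -0.0303]
collar [0.4665 0.0727 0.2677] 0.0288 rel tool [ 0.0664  0.0066 -0.0724] from grip in tool [-0.0607 -0.1568 -0.047 ]
```

Run:
```python
from h import *
o=telemetry.get_obs();R=o["tcp_rot"];g=o["tool_pos"]-.019*R[:,2]
X=np.array([.4226,.2265,.2244]);d=np.array([-.705,-.031,.708])
org={c:(proj(c,X-.12*d).astype(int)-20) for c in("side","scene")}
px=lambda c,u,v:(org[c][0]+v/10-.5,org[c][1]+u/10-.5)
T=lambda a,b:tri(ray("side",*px("side",*a)),ray("scene",*px("scene",b[0]-400,b[1])))
m,e=T((283,293),(692,292));print("mouth",m.round(4),e)
for n,a,b in (("tip",(258,248),(652,236)),("band2",(208,207),(612,211)),("band1",(139,154),(545,165)),("collar",(95,118),(512,132))):
    p,e=T(a,b);w=p-m;print(n,p.round(4),round(e,4),"rel tool",(R.T@w).round(4),"from grip in tool",(R.T@(p-g)).round(4))
```

```text
mouth [0.5376 0.2249 0.0995] 0.0009303076939802317
tip [0.5273 0.2313 0.1202] 0.0012 rel tool [ 0.0107  0.0055 -0.0207] from grip in tool [-0.1088  0.0059  0.1007]
band2 [0.5075 0.2301 0.1394] 0.0007 rel tool [ 0.0304  0.0028 -0.04  ] from grip in tool [-0.0891  0.0032  0.0814]
band1 [0.4804 0.2311 0.1655] 0.0003 rel tool [ 0.0574  0.0018 -0.0661] from grip in tool [-0.0621  0.0022  0.0553]
collar [0.4635 0.2275 0.1853] 0.0008 rel tool [ 0.0739 -0.0031 -0.0859] from grip in tool [-0.0456 -0.0028  0.0355]
```

```bash
python3 -m crank '[{"slide":[0.004,-0.001,0.004],"turn":0},{"slide":[0.004,-0.001,0.004],"turn":0},{"slide":[-0.001,-0.001,0.009],"turn":0},{"slide":[-0.006,-0.001,0.014],"turn":0},{"slide":[-0.011,-0.001,0.019],"turn":0},{"slide":[-0.015,-0.001,0.023],"turn":0},{"slide":[-0.015,-0.001,0.023],"turn":0},{"slide":[-0.015,-0.001,0.023],"turn":0}]'
python3 - <<'E'
from h import *
o=telemetry.get_obs();R=o["tcp_rot"];g=o["tool_pos"]-.019*R[:,2]
m=np.array([.5378,.2258,.095]);print(o["contact_force"].round(1),"g-m tool",(R.T@(g-m)).round(4))
P=[]
for c in ("side","scene"):
    im=vision.snapshot(c);y,x=proj(c,m).astype(int)-[5,8]
    P.append(cv2.resize(im[y-20:y+20,x-20:x+20],(400,400),interpolation=cv2.INTER_CUBIC))
cv2.imwrite("pics/v_both.png",np.hstack(P))
E
```

```text
time_s: 10.25
tool_pos: [0.432, 0.2321, 0.1773]
tcp_rot: [[-0.997, 0.076, -0.001], [0.076, 0.997, -0.0], [0.001, -0.0, -1.0]]
contact_force: [-0.1, -0.1, -1.5]
opening: 0.132
grip_force: 30.0
[-0.1 -0.1 -1.5] g-m tool [ 0.1061 -0.0017 -0.1012]
```

View pics/v_both.png

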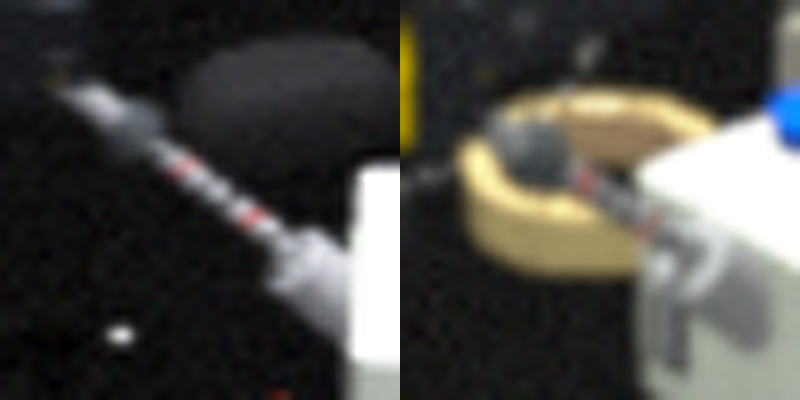

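The views show the tip at the tube mouth: side crop (290, 240) with the mouth at about (297, 260), and scene crop (690, 245) with the mouth at about (700, 262). The rod is still 1–3 mm high. My 10 pictures are used up, so from here I'll work with numbers and forces.

```bash
python3 -m crank '[{"slide":[0.0015,0,0.0015],"turn":0},{"slide":[-0.003,0,0.006],"turn":0},{"slide":[-0.0065,0,0.0095],"turn":0},{"slide":[-0.0065,0,0.0095],"turn":0}]'; python3 -m crank '[{"slide":[-0.003,0,0.003],"turn":0},{"slide":[-0.006,0,0.006],"turn":0},{"slide":[-0.009,0,0.009],"turn":0},{"slide":[-0.009,0,0.009],"turn":0}]'
python3 - <<'E'
from h import *
m=np.array([.5378,.2258,.095])
for i in range(2):
    vision.snapshot("wrist");o=telemetry.get_obs();R=o["tcp_rot"];g=o["tool_pos"]-.019*R[:,2];print(o["contact_force"].round(1),o["ft_torque"].round(2),"g-m tool",(R.T@(g-m)).round(4))
E
```

```text
time_s: 10.75
tool_pos: [0.4385, 0.2315, 0.1674]
tcp_rot: [[-0.997, 0.076, -0.001], [0.076, 0.997, -0.0], [0.001, -0.001, -1.0]]
contact_force: [-0.2, 0.1, -0.5]
opening: 0.137
grip_force: 30.0
time_s: 11.15
tool_pos: [0.4475, 0.2308, 0.1585]
tcp_rot: [[-0.997, 0.076, -0.001], [0.076, 0.997, -0.0], [0.001, -0.0, -1.0]]
contact_force: [-0.6, -0.6, -0.4]
opening: 0.132
grip_force: 30.0
[ 0.1 -0.2 -1. ] [ 0.06 -0.   -0.01] g-m tool [ 0.0905 -0.0018 -0.0827]
[-0.3  0.5 -0.8] [ 0.02  0.02 -0.05] g-m tool [ 0.0905 -0.0017 -0.0829]
```

```bash
python3 -m crank '[{"slide":[-0.006,0,0.006],"turn":0},{"slide":[-0.012,0,0.012],"turn":0},{"slide":[-0.018,0,0.018],"turn":0},{"slide":[-0.024,0,0.024],"turn":0},{"slide":[-0.03,0,0.03],"turn":0},{"slide":[-0.03,0,0.03],"turn":0},{"slide":[-0.03,0,0.03],"turn":0}]'
python3 - <<'E'
from h import *
m=np.array([.5378,.2258,.095])
o=telemetry.get_obs();R=o["tcp_rot"];g=o["tool_pos"]-.019*R[:,2];print(o["contact_force"].round(1),o["ft_torque"].round(2),"g-m tool",(R.T@(g-m)).round(4))
E
```

```text
time_s: 11.95
tool_pos: [0.4776, 0.2287, 0.1289]
tcp_rot: [[-0.997, 0.076, -0.0], [0.076, 0.997, -0.0], [0.0, -0.0, -1.0]]
contact_force: [0.0, -0.3, 0.1]
opening: 0.131
grip_force: 30.0
[ 0.  -0.3  0.1] [-0.02 -0.04 -0.06] g-m tool [ 0.0603 -0.0017 -0.0529]
```

```bash
python3 -m crank '[{"slide":[-0.002,0,0.002],"turn":0},{"slide":[-0.004,0,0.004],"turn":0},{"slide":[-0.006,0,0.006],"turn":0},{"slide":[-0.008,0,0.008],"turn":0},{"slide":[-0.008,0,0.008],"turn":0}]';  python3 -m crank '[{"slide":[-0.001,0,0.001],"turn":0},{"slide":[-0.002,0,0.002],"turn":0},{"slide":[-0.003,0,0.003],"turn":0},{"slide":[-0.003,0,0.003],"turn":0}]'; python3 -c "
from h import *
m=np.array([.5378,.2258,.095])
o=telemetry.get_obs();R=o['tcp_rot'];g=o['tool_pos']-.019*R[:,2];print(o['contact_force'].round(1),'g-m tool',(R.T@(g-m)).round(4))"
```

```text
time_s: 12.45
tool_pos: [0.4859, 0.2282, 0.1211]
tcp_rot: [[-0.997, 0.076, 0.001], [0.076, 0.997, 0.0], [-0.001, 0.0, -1.0]]
contact_force: [1.3, -0.5, -0.9]
opening: 0.133
grip_force: 30.0
time_s: 12.85
tool_pos: [0.4888, 0.228, 0.1183]
tcp_rot: [[-0.997, 0.076, 0.001], [0.076, 0.997, 0.0], [-0.001, 0.0, -1.0]]
contact_force: [1.6, 0.3, 0.8]
opening: 0.133
grip_force: 30.0
[1.6 0.3 0.8] g-m tool [ 0.049  -0.0015 -0.0423]
```

```bash
for i in 1 2; do python3 -m crank '[{"slide":[-0.001,0,0.001],"turn":0},{"slide":[-0.002,0,0.002],"turn":0},{"slide":[-0.002,0,0.002],"turn":0}]' | grep -E "tool_pos|contact"; done
```

```text
tool_pos: [0.4894, 0.2281, 0.1176]
contact_force: [-7.0, -1.0, 11.1]
tool_pos: [0.4893, 0.2283, 0.1168]
contact_force: [-15.4, -0.1, 24.2]
```

```bash
python3 -m crank '[{"slide":[0,0,0],"turn":0},{"slide":[0,0,0],"turn":0},{"slide":[0,0,0],"turn":0},{"slide":[0,0,0],"turn":0}]' | grep -E "tool_pos|contact"
python3 - <<'E'
from h import *
# collar check: rod in views
for c in ("side","scene"):
    vision.snapshot(c)
    print(c,"mouth proj",proj(c,[.5378,.2258,.095]).round(1),[ (t,[(np.round(d["point"]).tolist(),round(d["p"],2)) for d in vision.search_frame(t,c)][:2]) for t in ("rod_collar","dip_tube")])
E
```

```text
tool_pos: [0.4893, 0.2283, 0.1168]
contact_force: [-15.7, -0.8, 24.3]
side mouth proj [166.8 321.8] [('rod_collar', []), ('dip_tube', [])]
scene mouth proj [184.5 290.4] [('rod_collar', [([181.0, 289.0], 0.39)]), ('dip_tube', [([181.0, 284.0], 0.65), ([189.0, 296.0], 0.51)])]
```

```bash
python3 -m crank '[{"slide":[0.004,0,-0.004],"turn":0},{"slide":[0.01,0,-0.01],"turn":0},{"slide":[0.018,0,-0.018],"turn":0},{"slide":[0.026,0,-0.026],"turn":0},{"slide":[0.034,0,-0.034],"turn":0},{"slide":[0.042,0,-0.042],"turn":0},{"slide":[0.052,0,-0.052],"turn":0},{"slide":[0.062,0,-0.062],"turn":0},{"slide":[0.074,0,-0.074],"turn":0},{"slide":[0.084,0,-0.084],"turn":0},{"slide":[0.084,0,-0.084],"turn":0},{"slide":[0.084,0,-0.084],"turn":0}]'
python3 - <<'E'
from rod import *
g,X,d,ims=rodfit("w")
E
```

```text
time_s: 15.35
tool_pos: [0.4087, 0.2342, 0.1986]
tcp_rot: [[-0.997, 0.075, 0.001], [0.075, 0.997, 0.001], [-0.001, 0.001, -1.0]]
contact_force: [0.3, -0.4, -0.9]
opening: 0.133
grip_force: 30.0
side offset px at collar/tip [1.61 2.57] n 17 last 16.0 exp 16.3 rms 0.05
scene offset px at collar/tip [2.03 2.44] n 14 last 14.0 exp 15.2 rms 0.34
grip [0.4086 0.234  0.2171] line pt there [0.4115 0.2303 0.2201] dir [-0.728 -0.007  0.686] elev 43.3 yaw 0.6 tool yaw -4.299999999999997
```

The rod is out of the tube and still at about 44°. Next I'll level it by lowering its tip onto the tank top, beside the cap, so it pivots in the pads.

```bash
python3 -m crank '[{"slide":[0,-0.02,-0.03],"turn":0},{"slide":[0,-0.038,-0.03],"turn":0},{"slide":[-0.042,-0.038,-0.03],"turn":0},{"slide":[-0.084,-0.038,-0.03],"turn":0},{"slide":[-0.084,-0.038,-0.03],"turn":0},{"slide":[-0.084,-0.038,-0.01],"turn":0},{"slide":[-0.084,-0.038,0.005],"turn":0},{"slide":[-0.084,-0.038,0.015],"turn":0},{"slide":[-0.084,-0.038,0.025],"turn":0},{"slide":[-0.084,-0.038,0.035],"turn":0},{"slide":[-0.084,-0.038,0.035],"turn":0}]'
```

```text
time_s: 16.6
tool_pos: [0.4892, 0.1897, 0.1623]
tcp_rot: [[-0.997, 0.075, 0.0], [0.075, 0.997, -0.0], [-0.0, -0.0, -1.0]]
contact_force: [0.4, 0.2, 0.9]
opening: 0.134
grip_force: 30.0
```

```bash
python3 -m crank '[{"slide":[0,0,0.01],"turn":0},{"slide":[0,0,0.02],"turn":0},{"slide":[0,0,0.03],"turn":0},{"slide":[0,0,0.03],"turn":0}]'|grep -E "tool_pos|contact"
python3 - <<'E'
from h import *
o=telemetry.get_obs();R=o["tcp_rot"];g=o["tool_pos"]-.019*R[:,2]
for c in ("side","scene"):
    im=vision.snapshot(c);d=cv2.absdiff(im,cv2.imread(f"pics/{c}0.png")).max(2)
    tp=[]
    for e in (0,10,20,26,35,45):
        z=R[:,0]*np.cos(np.radians(e))-R[:,2]*np.sin(np.radians(e))
        v=[d[tuple(np.round(proj(c,g-k*z)).astype(int))] for k in (.08,.1,.11,.12,.13,.14)]
        tp.append((e,[int(i) for i in v]))
    print(c,tp)
E
```

```text
tool_pos: [0.4885, 0.1893, 0.1312]
contact_force: [-1.0, 0.9, 1.3]
side [(0, [0, 0, 0, 6, 2, 9]), (10, [1, 0, 0, 0, 0, 0]), (20, [74, 93, 62, 70, 88, 56]), (26, [7, 54, 35, 1, 1, 0]), (35, [3, 1, 0, 1, 4, 4]), (45, [3, 8, 2, 2, 3, 3])]
scene [(0, [221, 123, 10, 5, 1, 6]), (10, [3, 1, 0, 3, 3, 3]), (20, [116, 110, 88, 108, 129, 65]), (26, [1, 1, 4, 37, 1, 0]), (35, [6, 6, 1, 2, 1, 4]), (45, [2, 3, 2, 2, 6, 5])]
```

The rod is pivoting as planned: it is at about 20° now, matching the geometry. I'll continue down to nearly level.

```bash
python3 -m crank '[{"slide":[0,0,0.01],"turn":0},{"slide":[0,0,0.02],"turn":0},{"slide":[0,0,0.03],"turn":0},{"slide":[0,0,0.038],"turn":0},{"slide":[0,0,0.042],"turn":0},{"slide":[0,0,0.042],"turn":0}]'|grep -E "tool_pos|contact"
cat > elev.py <<'E'
from h import *
o=telemetry.get_obs();R=o["tcp_rot"];g=o["tool_pos"]-.019*R[:,2]
for c in ("side","scene"):
    im=vision.snapshot(c);d=cv2.absdiff(im,cv2.imread(f"pics/{c}0.png")).max(2).astype(float)
    d=cv2.GaussianBlur(d,(0,0),.6);best=[]
    for e in np.arange(-15,50,1.):
        z=R[:,0]*np.cos(np.radians(e))-R[:,2]*np.sin(np.radians(e))
        for off in np.arange(-.006,.0081,.002):
            v=[d[tuple(np.round(proj(c,g+[0,0,off]-k*z)).astype(int))] for k in np.arange(.085,.142,.004)]
            best.append((round(np.mean(np.minimum(v,60)),1),e,round(off,3)))
    print(c,sorted(best)[::-1][:8])
print(o["tool_pos"],o["contact_force"].round(1))
E
python3 elev.py
```

```text
tool_pos: [0.4889, 0.1896, 0.0901]
contact_force: [-1.2, -0.8, 1.2]Traceback (most recent call last):
  File "elev.py", line 9, in <module>
    v=[d[tuple(np.round(proj(c,g+[0,0,off]-k*z)).astype(int))] for k in np.arange(.085,.142,.004)]
                        ~~~~^^^^^^^^^^^^^^^^^^^
  File "h.py", line 18, in proj
    m=vision.camera_model(c)
ValueError: time passes only in moves, steps and waits
```

```bash
python3 -m crank '[{"slide":[0,0,-0.02],"turn":0},{"slide":[0,0,-0.055],"turn":0},{"slide":[0.005,-0.03,-0.055],"turn":0},{"slide":[0.013,-0.07,-0.055],"turn":0},{"slide":[0.02,-0.11,-0.055],"turn":0},{"slide":[0.027,-0.14,-0.055],"turn":0},{"slide":[0.027,-0.157,-0.055],"turn":0},{"slide":[0.027,-0.157,-0.055],"turn":0},{"slide":[0.027,-0.157,-0.055],"turn":0},{"slide":[0.027,-0.157,-0.055],"turn":0}]'
sed -i 's/^import numpy as np, cv2/import numpy as np, cv2, functools/; /^from bench/a cam=functools.lru_cache(None)(lambda c:vision.camera_model(c))' h.py; sed -i 's/m=vision.camera_model(c)/m=cam(c)/' h.py; python3 elev.py
```

```text
time_s: 18.75
tool_pos: [0.4509, 0.0359, 0.1462]
tcp_rot: [[-0.997, 0.075, 0.0], [0.075, 0.997, 0.0], [-0.0, 0.0, -1.0]]
contact_force: [0.2, -0.6, -0.8]
opening: 0.129
grip_force: 30.0
side [(np.float64(56.4), np.float64(4.0), np.float64(0.008)), (np.float64(56.2), np.float64(3.0), np.float64(0.006)), (np.float64(55.8), np.float64(-2.0), np.float64(-0.006)), (np.float64(55.4), np.float64(2.0), np.float64(0.004)), (np.float64(55.0), np.float64(3.0), np.float64(0.004)), (np.float64(55.0), np.float64(2.0), np.float64(0.002)), (np.float64(55.0), np.float64(1.0), np.float64(0.0)), (np.float64(55.0), np.float64(0.0), np.float64(-0.002))]
scene [(np.float64(54.0), np.float64(1.0), np.float64(-0.002)), (np.float64(54.0), np.float64(0.0), np.float64(-0.004)), (np.float64(54.0), np.float64(-1.0), np.float64(-0.006)), (np.float64(53.1), np.float64(2.0), np.float64(0.002)), (np.float64(53.1), np.float64(1.0), np.float64(0.0)), (np.float64(53.1), np.float64(0.0), np.float64(-0.002)), (np.float64(53.1), np.float64(-1.0), np.float64(-0.004)), (np.float64(53.0), np.float64(5.0), np.float64(0.008))]
[0.45087014 0.03588173 0.14619811] [ 0.2 -0.6 -0.8]
```

```bash
python3 -m crank '[{"slide":[0,0,0],"turn":0},{"slide":[0,0,0],"turn":0},{"slide":[0,0,0],"turn":0},{"slide":[0,0,0],"turn":0},{"slide":[0,0,0],"turn":0}]'; python3 -c "
from bench import r
print(r.finish_job())"
```

```text
time_s: 19.35
tool_pos: [0.4506, 0.0353, 0.1461]
tcp_rot: [[-0.997, 0.076, -0.0], [0.076, 0.997, -0.0], [0.0, -0.0, -1.0]]
contact_force: [0.1, -0.3, -1.2]
opening: 0.133
grip_force: 30.0
the job is handed in; nothing more can be done
None
```

I handed the job in at 19.35 s, with no verdict returned: the rod was pulled from the holster, pushed down the tank's tube until the collar stopped, drawn out, levelled against the tank top and is now held still, estimated within about 4° of level, with its tip about 16 cm up over the tile's centre.

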